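Restock the aerosol trays at the moulding machine, older cans to the front

ROBOT

A 6-joint arm with a two-finger parallel gripper is mounted at the origin on the work surface. World frame = base frame: x ahead of the robot, y to its left, z up, the work surface at z = 0. Lengths are in m, angles in rad, forces in N, time in s.
With the tool pointing down it reaches from about 0.35 to 0.775 m from the base axis. Payload 5.5 kg.
Tool frame: the origin (TCP) lies midway between the tips of the shut fingers; the grasp point (between the pads) lies behind it (env.grip_point_offset is the z of the grasp point in the tool frame, in m); z points along the fingers, y is the direction in which the jaws open and shut (so a half turn about z gives the same grasp; the last joint's range is limited). The gripper opens to 85 mm and grips with 20 to 120 N. Pads are 22 mm wide; open, the fingers measure 114 mm over their backs; the gripper's body (76 mm by 85 mm) begins 54 mm behind the grasp point. The pads swing forward as they close: fully open they stand 13 mm farther back than shut.
Start: joints at [-1.283, 0.313, 0.046, 1.304, 0, 1.431], TCP at [0.239, -0.523, 0.231] pointing down, gripper open.
Joint ranges: [-2.76, 2.76], [-0.86, 1.69], [-1.03, 1.26], [-2.2, 2.34], [-1.47, 1.5], [-3.14, 3.14]. Speed limits (rad/s): [2.57, 2.57, 3.14, 3.14, 3.14, 3.14].

INTERFACE

Orientations are given as a unit quaternion [w, x, y, z].
In Python, from workcell import env, viewer gives the robot as it stands. The module is installed in compiled form; this text tells all that it offers.
- The arm moves only by the shell command python3 -m inch 'ROWS' [OPENING] [FORCE]. ROWS is JSON, a list of rows, each a list of 2 entries, a list of its own where there are three numbers: the shift along the tool's x, y, z in m, then the turn about the tool's z in degrees. In form: [[[tx, ty, tz], spin], ...]. A call has 1 to 5 rows; each row is the pose to reach, as a shift and turn from the pose measured when the call began, along the tool's axes at that moment; what a row does not reach only later rows make up. A row lasts 1/12 s, in which the tool goes at most 41.7 mm and 7.16 degrees, less where a joint would pass 70% of its speed; a pose out of reach is approached as far as the arm can. A call with a gripper value outside its range is refused whole. OPENING is the closure, from 0 (fully open) to 1 (shut), set as the call begins (- or left out, the last holds). The fingers move at their own pace and stop on an object; FORCE is the grip in N (left out, the last holds). Time passes only in rows, so rows that repeat a pose let the fingers close. It gives the time, the measured TCP pose, the force and the opening at its end, in the units of the state.
- env.get_state(): the state, without advancing time (a new reading comes with each control period).
- viewer.read_camera(name): name is "side" or "top" or "wrist"; returns a dict with "image" (400x640x3 uint8, red, green, blue), "depth" (400x640 float32, m along the optical axis (not along the pixel's ray), 0 where there is no reading), "vertical_fov" (degrees; the focal length in pixels is half the picture's height over the tangent of half this angle, whatever the lens; pixels are square), "cx", "cy" (the principal point, pixels), "R" (3x3) and "t" (3): a world point X has camera coordinates R X + t; the wrist camera has in their place "T_tool_cam" (4x4, takes a point from camera to tool coordinates, whose origin is the TCP and whose axes are the flange's). Camera axes: x right, y down, z forward; pixel columns grow to the right and rows downward; lengths in m; the calibration is good to about 2 mm. A picture is of the moment at which its call begins: read the wrist's pose just before it.
- env.hand_in(): hands the job in, once; it reports no verdict.
The state is a dict: "clock": time; "joint_pos": joint angles; "qvel": joint speeds; "tau": joint torques, N m; "tcp_pos": TCP position; "orientation": TCP orientation; "wrist_force": force on the tool from outside, world axes, zero at the start; "ft_torque": the same for the moment, N m; "finger_gap": finger opening in m.
Only numpy, scipy, OpenCV 4.12 (cv2) and the standard library are available. Lean on these libraries where they do the work, as an engineer would, in place of code of your own. Each camera call takes 0.05 s, during which the arm holds its last target. There are 200 camera calls.

TASK

Restock the two steel can trays so that the older stock gets used first: in each tray bring the one can already there forward to the front pad (at the yellow lip), and stand the new cans of the same kind from the carton behind it, one to a pad with no pad left empty in between. Red-capped cans go with the red-capped one and the green-capped can with the green-capped one; leave the black-capped can and the roll of tape where they are. All cans end upright and close to the middle of their pads, and no can may be dropped or toppled.

Things in the scene. Friction and masses are not known exactly. Their poses are not given: they have to be found in the camera images.
- release_old: Aerosol can, 50 mm diameter, 142 mm tall, standing: straight metal body to 105 mm, then dome and 41 mm cap; 0.1 to 0.25 kg. Origin: centre of its underside; z up, yaw meaningless. White body with a red band, red cap: mould release. The older one: it starts in the middle-to-back part of tray_release.
- rust_old: Aerosol can, 50 mm diameter, 142 mm tall, standing: straight metal body to 105 mm, then dome and 41 mm cap; 0.1 to 0.25 kg. Origin: centre of its underside; z up, yaw meaningless. Green body with a white band, green cap: rust preventive. The older one: it starts in the middle-to-back part of tray_rust.
- release_new1: Aerosol can, 50 mm diameter, 142 mm tall, standing: straight metal body to 105 mm, then dome and 41 mm cap; 0.1 to 0.25 kg. Origin: centre of its underside; z up, yaw meaningless. White body with a red band, red cap: mould release. New: one of four that stand 2 by 2 in the carton, about 100 mm apart. Interchangeable with release_new2.
- release_new2: Aerosol can, 50 mm diameter, 142 mm tall, standing: straight metal body to 105 mm, then dome and 41 mm cap; 0.1 to 0.25 kg. Origin: centre of its underside; z up, yaw meaningless. White body with a red band, red cap: mould release. New: one of four that stand 2 by 2 in the carton, about 100 mm apart. Interchangeable with release_new1.
- rust_new: Aerosol can, 50 mm diameter, 142 mm tall, standing: straight metal body to 105 mm, then dome and 41 mm cap; 0.1 to 0.25 kg. Origin: centre of its underside; z up, yaw meaningless. Green body with a white band, green cap: rust preventive. New: one of four that stand 2 by 2 in the carton, about 100 mm apart.
- cleaner: Aerosol can, 50 mm diameter, 142 mm tall, standing: straight metal body to 105 mm, then dome and 41 mm cap; 0.1 to 0.25 kg. Origin: centre of its underside; z up, yaw meaningless. Black body with a grey band, black cap: cleaner. New: one of four that stand 2 by 2 in the carton, about 100 mm apart. It has no tray and stays.
- tray_release: Fixed grey sheet-steel tray, 206 (x) by 76 mm (y). Origin: centre of underside, on the bench. Floor 3 mm thick, side walls 25 mm high, 2 mm thick; yellow front lip (its -x, robot side) 16 mm high; back plate 55 mm. Flush black 46 mm pads at x = -62 (front), 0 (middle), +62 mm (back), y = 0. It holds the red-capped can at the start.
- tray_rust: Fixed grey sheet-steel tray, 206 (x) by 76 mm (y). Origin: centre of underside, on the bench. Floor 3 mm thick, side walls 25 mm high, 2 mm thick; yellow front lip (its -x, robot side) 16 mm high; back plate 55 mm. Flush black 46 mm pads at x = -62 (front), 0 (middle), +62 mm (back), y = 0. It holds the green-capped can at the start; its back pad stays empty at the end.
- carton: Fixed cut-down cardboard carton, 225 by 225 mm, walls 36 mm high and 4 mm thick, floor 4 mm thick, holding the four delivered cans, which stand about 50 mm either side of its centre in its x and in its y. Origin at the centre of its underside, on the bench; x and y along its sides.
- tape: Loose roll of yellow tape lying flat on the bench, 104 mm in diameter and 48 mm high, origin at the centre of its underside. To be left alone.
Things that resemble listed ones, but are neither listed nor needed, are in the scene too. What is shaped like the rust_old but blue is not meant.

How it is judged:
By the outcome, as a careful person would: the job done as asked, in the order asked, and still so for the second after the job is handed in, with the robot touching nothing.
It also fails if it takes over 115 s, if anything falls off the work surface, if the arm or the gripper's body presses on something with over 40 N, if the wrist force passes 120 N, or if a joint passes its speed limit or range.

## Working session

There is one attempt and no reset: what is moved stays moved. The work goes in short steps, Python scripts to look and compute and a shell command to move; the robot and the scene stay as the last step left them, time stands still between calls to the robot, and variables do not carry over. Pictures are saved under pics/ and viewed, on a budget of 14 in all, crops included, one or two more only if the job needs it, and the job is handed in when it is done.

```bash
mkdir -p pics
cat > h.py <<'E'
import numpy as np, cv2
from workcell import env, viewer
def cam(n):
    s=env.get_state(); c=viewer.read_camera(n); c['s']=s
    c['f']=200/np.tan(np.radians(c['vertical_fov'])/2)
    return c
def save(c,p): cv2.imwrite(p,c['image'][:,:,::-1])
def world(c,u,v,d):
    pc=np.array([(u-c['cx'])*d/c['f'],(v-c['cy'])*d/c['f'],d])
    return c['R'].T@(pc-c['t'])
def plane(c,u,v,z):
    a=c['R'].T@np.array([(u-c['cx'])/c['f'],(v-c['cy'])/c['f'],1.]); o=-c['R'].T@c['t']
    return o+a*(z-o[2])/a[2]
E
python3 - <<'E'
from h import *
for n in('top','side'):
    c=cam(n); save(c,f'pics/{n}0.png'); np.save(f'{n}0.npy',c,allow_pickle=True)
    print(n,c['f'],c['cx'],c['cy'],-c['R'].T@c['t'])
s=env.get_state(); print(s,env.grip_point_offset)
E
```

```text
top 433.728883230793 320.82721609498407 195.75238246477193 [0.4048003  0.08273152 1.12558522]
side 499.85133877563936 314.3011158772133 196.28431454679438 [0.12988927 0.86863431 0.9686252 ]
{'clock': 0.1, 'joint_pos': array([-1.28259911e+00,  3.13947220e-01,  4.50909911e-02,  1.30360480e+00,
        8.67023002e-06,  1.43120950e+00]), 'qvel': array([ 0.00050174,  0.00030636,  0.00121887,  0.00048759, -0.00052795,
        0.00044219]), 'tau': array([ 2.39862937e-03, -4.81727529e+01,  2.99242991e+01,  1.27958343e-02,
       -1.64821968e-04,  3.26562414e-06]), 'tcp_pos': array([ 0.23841112, -0.52274189,  0.23048492]), 'orientation': array([-8.30376123e-04,  9.77211841e-01,  2.12264753e-01, -5.74679562e-05]), 'wrist_force': array([-0.61245801,  0.3555825 , -0.06938834]), 'ft_torque': array([-0.03406034,  0.02298007,  0.01239708]), 'finger_gap': 0.0854798051547117} -0.0187
```

View pics/top0.png

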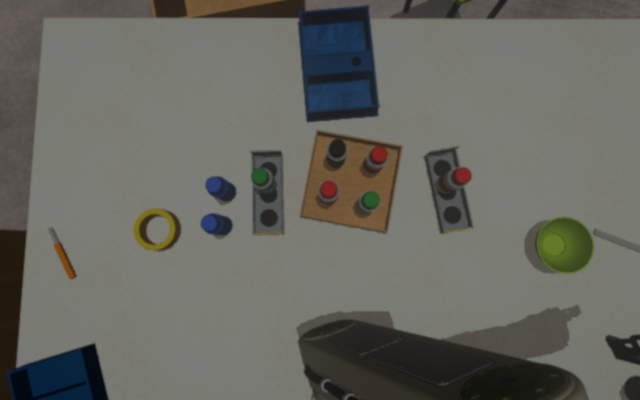

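View pics/side0.png

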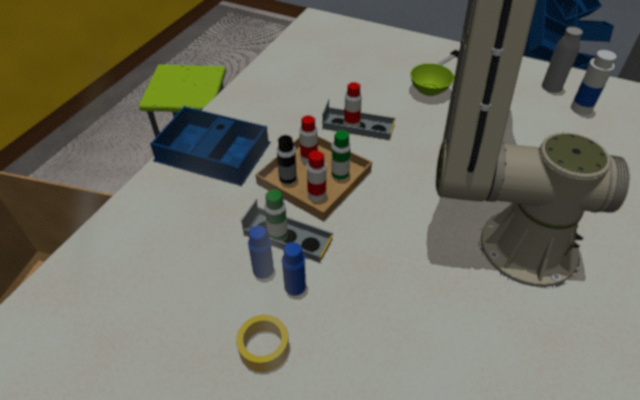

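Top view, where up is +x and left is +y:
- **Rust tray:** centred at about (268,193), with its green-capped can at (261,177).
- **Release tray:** centred at about (448,190), with its red-capped can at (460,176).
- **Carton:** black (337,148), red (376,156), red (328,190), green (369,202).
- **Lookalikes:** blue cans at (216,187) and (211,223) beside the rust tray. The green bowl at (565,245) and the white/blue bottles behind the robot are other distractors.
- **Choice:** I'll use the red and green caps listed above. The next crop checks them.

```bash
cat > m.py <<'E'
from h import *
def caps(c,verb=True):
    hsv=cv2.cvtColor(c['image'],cv2.COLOR_RGB2HSV); H,S,V=cv2.split(hsv)
    out=[]
    for n,m in dict(red=((H<8)|(H>172))&(S>150)&(V>70),green=(H>45)&(H<85)&(S>110)&(V>30)).items():
        k,l,st,ce=cv2.connectedComponentsWithStats(m.astype('uint8'))
        for i in range(1,k):
            if st[i,4]<25: continue
            d=np.where((l==i)&(c['depth']>0),c['depth'],9)
            ys,xs=np.where(l==i); dd=c['depth'][ys,xs]
            w=np.array([world(c,x,y,q) for x,y,q in zip(xs,ys,dd)])
            t=w[(w[:,2]>.134)&(w[:,2]<.16)]
            if len(t)<20: print(n,'skip',ce[i],st[i,4]);continue
            # cap-top disc: plane-cast of pixels of the top; centre of min circle
            (cc,r)=cv2.minEnclosingCircle(t[:,:2].astype('float32'))
            print(n,ce[i].round(1),len(t),'z',np.median(t[:,2]).round(4),'mean',t[:,:2].mean(0).round(4),'circ',np.round(cc,4),round(r,4))
if __name__=='__main__':
    c=np.load('top0.npy',allow_pickle=True).item()
    caps(c)
    im=c['image'][115:245,240:485]; cv2.imwrite('pics/crop1.png',cv2.resize(im,None,fx=3.2,fy=3.2,interpolation=cv2.INTER_CUBIC)[:,:,::-1])
E
python3 m.py
```

```text
red [378.7 153.6] 201 z 0.1476 mean [ 0.61   -0.0471] circ [ 0.611  -0.0475] 0.0192
red [462.5 175.1] 169 z 0.1467 mean [ 0.5608 -0.2378] circ [ 0.5612 -0.2382] 0.0175
red [328.4 188.9] 192 z 0.1471 mean [0.5282 0.0681] circ [0.5284 0.0683] 0.018
green [259.2 175.9] 174 z 0.1463 mean [0.5578 0.226 ] circ [0.5578 0.2261] 0.0172
green [370.5 199.4] 185 z 0.1473 mean [ 0.5045 -0.0273] circ [ 0.5043 -0.0279] 0.0179
```

View pics/crop1.png

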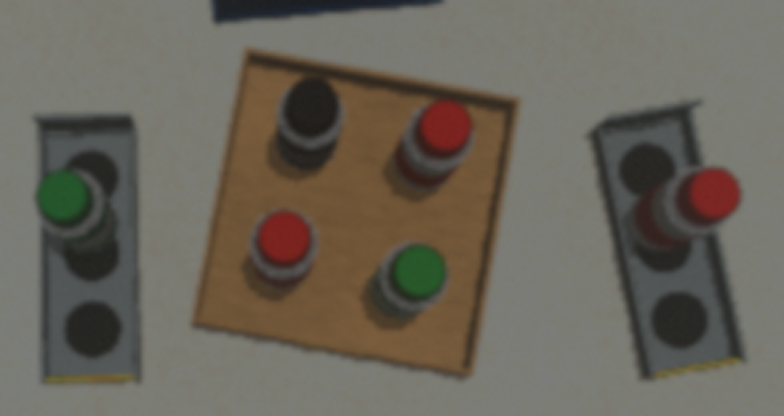

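The crop confirms the choice: green old can at crop (65,195), red old can (713,195), new red cans (445,127) and (285,237), new green can (418,270), and black can (312,105), which stays. Next I'll measure the trays from their pads and edges.

```bash
cat > t.py <<'E'
from h import *
c=np.load('top0.npy',allow_pickle=True).item()
g=cv2.cvtColor(c['image'],cv2.COLOR_RGB2GRAY); g4=cv2.resize(g,None,fx=4,fy=4,interpolation=cv2.INTER_CUBIC)
up=lambda u:(u+.5)/4-.5
for n,(x0,x1,y0,y1) in dict(rust=(252,285,158,232),rel=(428,470,155,230)).items():
    m=np.zeros_like(g4); m[y0*4:y1*4,x0*4:x1*4]=(g4[y0*4:y1*4,x0*4:x1*4]<55)
    k,l,st,ce=cv2.connectedComponentsWithStats(m)
    for i in range(1,k):
        if st[i,4]>1000: print(n,up(ce[i]).round(1),st[i]//4, plane(c,*up(ce[i]),.003).round(4))
# side-wall outlines: for rows, bench/tray transition
for n,side,rows in(('rust','R',(170,228)),('rust','L',(192,228)),('rel','L',(165,225)),('rel','R',(190,225))):
    P=[]
    for r in range(*rows):
        row=g[r].astype(float)
        mid={'rust':(268,268),'rel':(440+ (r-160)*.22,)*2}[n][0]; mid=int(mid)
        # go out to bench: first location where brightness passes threshold and stays
        bench=np.median(g[225:235,290:300]) if n=='rust' else np.median(g[160:225,410:420])
        rng=range(mid+9,mid+30) if side=='R' else range(mid-9,mid-30,-1)
        th=bench*.88; xs=list(rng)
        for a in xs:
            s=1 if side=='R' else -1
            if all(row[a+s*j]>th for j in(0,1,2)):
                f=(th-row[a-s])/(row[a]-row[a-s]); P.append(plane(c,a-s+s*f,r,0. if (n=='rust')==(side=='R') else .025)[:2]);break
    P=np.array(P,'float32'); vx,vy,x,y=cv2.fitLine(P,cv2.DIST_HUBER,0,.001,.001).ravel()
    if vx<0: vx,vy=-vx,-vy
    print(n,side,len(P),'yaw',np.degrees(np.arctan2(vy,vx)).round(2),'pt',x.round(4),y.round(4))
h=cv2.cvtColor(c['image'],cv2.COLOR_RGB2HSV)
for n,(x0,x1) in dict(rust=(245,292),rel=(425,480)).items():
    ys,xs=np.where((h[215:245,x0:x1,0]>18)&(h[215:245,x0:x1,0]<35)&(h[215:245,x0:x1,1]>100)); 
    Q=np.array([plane(c,a+x0,b+215,.016)[:2] for a,b in zip(xs,ys)]); print(n,'lip',len(Q),Q.mean(0).round(4),Q.min(0).round(3),Q.max(0).round(3))
E
python3 t.py
```

```text
rust [269.8 167.4] [260 162  16  14 439] [0.6029 0.2196 0.003 ]
rust [268.6 192.9] [258 178  18  24 970] [0.5357 0.2216 0.003 ]
rust [268.5 217.4] [260 209  17  17 897] [0.4716 0.221  0.003 ]
rel [443.4 179.6] [ 433  160   22   39 1849] [ 0.5716 -0.2346  0.003 ]
rel [434.2 196.8] [428 163  14  66 340] [ 0.5265 -0.2094  0.003 ]
rel [455.7 178.6] [451 169  13  15 330] [ 0.5745 -0.2666  0.003 ]
rel [465.2 205.7] [460 188   9  37 318] [ 0.5033 -0.2892  0.003 ]
rel [451.9 214.5] [444 206  16  16 894] [ 0.4803 -0.2539  0.003 ]
rust R 58 yaw 1.85 pt 0.5223 0.1826
rust L 36 yaw 1.12 pt 0.5004 0.2617
rel L 60 yaw 10.53 pt 0.524 -0.2029
rel R 35 yaw 10.59 pt 0.5082 -0.2899
rust lip 39 [0.432  0.2167] [0.431 0.189] [0.434 0.253]
rel lip 30 [ 0.442  -0.2638] [ 0.435 -0.295] [ 0.448 -0.234]
```

```bash
cat > go.py <<'E'
import sys
from h import *
s=env.get_state(); q=s['orientation']; yaw=2*np.arctan2(q[2],q[1]); x=np.array([np.cos(yaw),np.sin(yaw)]); y=np.array([x[1],-x[0]])
print('t',round(s['clock'],2),'tcp',s['tcp_pos'].round(4),'yaw',np.degrees(yaw).round(2),'gap',round(s['finger_gap'],4),'F',s['wrist_force'].round(1),'j6',s['joint_pos'][5].round(2))
for a in sys.argv[1:]:
    t=np.array([float(v) for v in a.split(',')]); d=t[:3]-s['tcp_pos']
    print(a,'shift mm',(1000*np.array([d[:2]@x,d[:2]@y,-d[2]])).round(1), 'spin',(np.degrees(yaw)-t[3]).round(2))
E
python3 -m inch '[[[0,0,0],-7],[[0,0,0],-14],[[0,0,0],-21],[[0,0,0],-28],[[0,0,0],-35]]' 0 40
python3 -m inch '[[[0,0,0],-7],[[0,0,0],-14],[[0,0,0],-21],[[0,0,0],-28],[[0,0,0],-35]]'
python3 -m inch '[[[0,0,0],-7],[[0,0,0],-14],[[0,0,0],-21],[[0,0,0],-28],[[0,0,0],-35]]'
python3 -m inch '[[[0,0,0],-7],[[0,0,0],-14],[[0,0,0],-21],[[0,0,0],-28],[[0,0,0],-35]]'
python3 -m inch '[[[0,0,0],-7],[[0,0,0],-14],[[0,0,0],-21],[[0,0,0],-26],[[0,0,0],-26]]'
python3 go.py .5612,-.2382,.24,190.5
```

```text
clock: 0.52
tcp_pos: [0.2383, -0.5224, 0.2299]
orientation: [-0.001, 0.867, 0.499, 0.0]
wrist_force: [-0.2, -0.6, -0.3]
finger_gap: 0.0853
clock: 0.93
tcp_pos: [0.2382, -0.5221, 0.2293]
orientation: [-0.002, 0.674, 0.738, 0.001]
wrist_force: [-0.0, 0.2, -0.3]
finger_gap: 0.0855
clock: 1.35
tcp_pos: [0.2381, -0.5217, 0.2288]
orientation: [-0.002, 0.418, 0.908, 0.002]
wrist_force: [0.0, -0.4, 0.3]
finger_gap: 0.0854
clock: 1.77
tcp_pos: [0.238, -0.5214, 0.2282]
orientation: [-0.001, 0.123, 0.992, 0.003]
wrist_force: [0.1, -0.2, 0.2]
finger_gap: 0.0854
clock: 2.18
tcp_pos: [0.2379, -0.5211, 0.2277]
orientation: [-0.001, -0.105, 0.995, 0.004]
wrist_force: [-0.5, -0.1, -0.5]
finger_gap: 0.0854
t 2.18 tcp [ 0.2379 -0.5211  0.2277] yaw 192.01 gap 0.0854 F [-0.5 -0.1 -0.5] j6 -1.49
.5612,-.2382,.24,190.5 shift mm [-375.1  209.5  -12.3] spin 1.51
```

```bash
python3 -m inch '[[[-0.02,0.011,-0.002],1.5],[[-0.05,0.028,-0.005],1.5],[[-0.085,0.0475,-0.01],1.5],[[-0.12,0.067,-0.012],1.5],[[-0.155,0.087,-0.013],1.5]]' >/dev/null
python3 -m inch '[[[-0.035,0.02,0],0],[[-0.07,0.04,0],0],[[-0.105,0.06,0],0],[[-0.14,0.08,0],0],[[-0.16,0.09,0],0]]'
python3 go.py .5612,-.2382,.24,190.5
```

```text
clock: 3.02
tcp_pos: [0.5161, -0.2825, 0.2417]
orientation: [-0.0, -0.09, 0.996, 0.004]
wrist_force: [0.2, -0.5, -0.6]
finger_gap: 0.0854
t 3.02 tcp [ 0.5161 -0.2825  0.2417] yaw 190.29 gap 0.0854 F [ 0.2 -0.5 -0.6] j6 -0.82
.5612,-.2382,.24,190.5 shift mm [-52.3  35.5   1.7] spin -0.21
```

```bash
python3 -m inch '[[[-0.025,0.017,0.001],0],[[-0.045,0.031,0.002],0],[[-0.052,0.0355,0.002],0],[[-0.0525,0.0355,0.002],0],[[-0.0525,0.0355,0.002],0]]' >/dev/null
python3 go.py .5612,-.2382,.077,190.5
python3 - <<'E'
from h import *
c=cam('wrist'); save(c,'pics/w1.png'); np.save('w1.npy',c,allow_pickle=True); print(c['T_tool_cam'].round(3),c['f'])
E
```

```text
t 3.43 tcp [ 0.5612 -0.2382  0.2396] yaw 190.26 gap 0.0852 F [-0.3  0.1  1.2] j6 -0.71
.5612,-.2382,.077,190.5 shift mm [ -0.   -0.  162.6] spin -0.24
[[ 0.001 -0.958 -0.286  0.074]
 [ 1.     0.     0.001 -0.   ]
 [-0.    -0.286  0.958 -0.142]
 [ 0.     0.     0.     1.   ]] 334.0387221128724
```

View pics/w1.png

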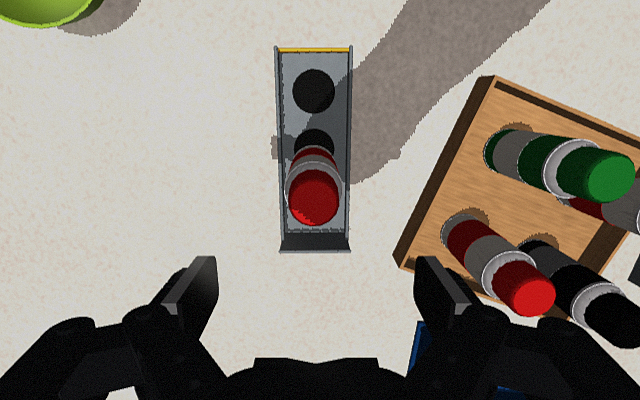

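The wrist view shows the red cap at (314,197) with the pads behind it. The front pad is at (314,91) and the yellow lip at (314,49). The tray is almost square with the picture. I'll measure from this view.

```bash
cat > w.py <<'E'
from h import *
from scipy.spatial.transform import Rotation as Ro
def wfix(c):
    s=c['s']; q=s['orientation']; T=np.eye(4); T[:3,:3]=Ro.from_quat([q[1],q[2],q[3],q[0]]).as_matrix(); T[:3,3]=s['tcp_pos']
    M=T@c['T_tool_cam']; c['R']=M[:3,:3].T; c['t']=-c['R']@M[:3,3]; return c
def blobs(c,m,z,amin,name):
    k,l,st,ce=cv2.connectedComponentsWithStats(m.astype('uint8'))
    for i in range(1,k):
        if st[i,4]<amin: continue
        ys,xs=np.where(l==i); P=np.array([plane(c,a,b,z)[:2] for a,b in zip(xs,ys)],'float32')
        cc,r=cv2.minEnclosingCircle(P)
        print(name,ce[i].round(0),st[i,4],'mean',P.mean(0).round(4),'circ',np.round(cc,4),round(r,4))
def alls(c,floor=.003):
    H,S,V=cv2.split(cv2.cvtColor(c['image'],cv2.COLOR_RGB2HSV)); D=c['depth']
    v,u=np.mgrid[:400,:640]; pc=np.stack([(u-c['cx'])*D/c['f'],(v-c['cy'])*D/c['f'],D],-1)-c['t']; W=pc@c['R']
    top=(W[...,2]>.137)&(W[...,2]<.155)&(D>0)
    blobs(c,top&((H<8)|(H>172))&(S>140)&(V>60),.142+floor,120,'red')
    blobs(c,top&(H>45)&(H<85)&(S>100),.142+floor,120,'green')
    flat=(W[...,2]<.012)&(W[...,2]>-.008)&(D>0)
    blobs(c,cv2.morphologyEx((flat&(V<50)).astype('uint8'),cv2.MORPH_OPEN,np.ones((3,3))),.003,150,'pad')
    blobs(c,(H>20)&(H<30)&(S>150)&(V>120),.016,40,'lip')
    return W
if __name__=='__main__':
    import sys; alls(wfix(np.load(sys.argv[1],allow_pickle=True).item()))
E
python3 w.py w1.npy
```

```text
red [313. 200.] 1970 mean [ 0.5595 -0.2394] circ [ 0.5597 -0.2396] 0.0196
red [530. 294.] 1724 mean [ 0.6068 -0.0517] circ [ 0.6075 -0.0522] 0.0221
green [605. 176.] 2381 mean [ 0.504  -0.0329] circ [ 0.5028 -0.0329] 0.0223
pad [313.  91.] 1452 mean [ 0.4804 -0.2532] circ [ 0.4806 -0.2532] 0.0229
pad [314. 140.] 604 mean [ 0.5315 -0.2435] circ [ 0.5411 -0.2418] 0.0229
pad [635. 272.] 168 mean [0.6238 0.1903] circ [0.6203 0.1918] 0.0176
lip [314.  49.] 209 mean [ 0.4408 -0.2601] circ [ 0.44   -0.2604] 0.0348
```

```bash
python3 -m inch '[[[0.001,0,0.035],0],[[0.001,0.001,0.07],0],[[0.001,0.001,0.105],0],[[0.001,0.001,0.13],0],[[0.001,0.001,0.145],0]]' >/dev/null
python3 -m inch '[[[0,0,0.01],0],[[0,0,0.016],0],[[0,0,0.016],0]]'; python3 go.py .560,-.239,.077,190.5
```

```text
clock: 4.15
tcp_pos: [0.5547, -0.2377, 0.0743]
orientation: [-0.004, -0.086, 0.996, 0.006]
wrist_force: [-0.0, -0.2, 0.4]
finger_gap: 0.0856
t 4.15 tcp [ 0.5547 -0.2377  0.0743] yaw 189.89 gap 0.0856 F [-0.  -0.2  0.4] j6 -0.71
.560,-.239,.077,190.5 shift mm [-5.1 -2.2 -2.7] spin -0.61
```

```bash
cat > go.py <<'E'
import sys
from h import *
from scipy.spatial.transform import Rotation as Ro
s=env.get_state(); q=s['orientation']; R=Ro.from_quat([q[1],q[2],q[3],q[0]]).as_matrix(); yaw=np.arctan2(R[1,0],R[0,0])%(2*np.pi)
print('t',round(s['clock'],2),'tcp',s['tcp_pos'].round(4),'yaw',np.degrees(yaw).round(2),'gap',round(s['finger_gap'],4),'F',s['wrist_force'].round(1),'j6',s['joint_pos'][5].round(2),'tilt deg',np.degrees(R[:2,2]).round(2))
for a in sys.argv[1:]:
    t=np.array([float(v) for v in a.split(',')]); d=t[:3]-s['tcp_pos']
    print(a,'shift mm',(1000*R.T@d).round(1), 'spin',(np.degrees(yaw)-t[3]).round(2))
E
python3 -m inch '[[[-0.003,-0.001,-0.002],-0.5],[[-0.005,-0.002,-0.003],-0.5],[[-0.005,-0.002,-0.003],-0.5]]' 0 >/dev/null;python3 go.py .560,-.239,.077,190.5
```

```text
t 4.4 tcp [ 0.5617 -0.24    0.0792] yaw 190.39 gap 0.0854 F [ 0.5  0.1 -0.6] j6 -0.72 tilt deg [-0.31  0.52]
.560,-.239,.077,190.5 shift mm [1.4 1.3 2.2] spin -0.11
```

```bash
python3 -m inch '[[[0.001,0.001,0.002],0],[[0.001,0.001,0.002],0],[[0.001,0.001,0.002],0]]' >/dev/null
python3 go.py
python3 -m inch '[[[0,0,0],0],[[0,0,0],0],[[0,0,0],0],[[0,0,0],0],[[0,0,0],0]]' 1 40 >/dev/null
python3 -m inch '[[[0,0,0],0],[[0,0,0],0],[[0,0,0],0],[[0,0,0],0],[[0,0,0],0]]'|tail -3
python3 go.py
```

```text
t 4.65 tcp [ 0.5607 -0.2391  0.0776] yaw 190.4 gap 0.0853 F [ 0.1  0.2 -0.1] j6 -0.72 tilt deg [-0.27  0.5 ]
orientation: [-0.002, -0.091, 0.996, 0.004]
wrist_force: [-0.3, 0.6, 1.9]
finger_gap: 0.0487
t 5.48 tcp [ 0.561  -0.2392  0.0779] yaw 190.4 gap 0.0487 F [-0.3  0.6  1.9] j6 -0.72 tilt deg [-0.23  0.49]
```

```bash
python3 -m inch '[[[0,0,-0.003],0],[[0,0,-0.007],0],[[0,0,-0.011],0],[[0,0,-0.011],0],[[0,0,-0.011],0]]' |tail -2
python3 go.py .4804,-.2532,.089,190.6
```

```text
wrist_force: [0.5, -0.9, -1.6]
finger_gap: 0.0492
t 5.9 tcp [ 0.5613 -0.2394  0.0893] yaw 190.4 gap 0.0492 F [ 0.5 -0.9 -1.6] j6 -0.72 tilt deg [-0.2   0.47]
.4804,-.2532,.089,190.6 shift mm [82.   1.1  0.5] spin -0.2
```

```bash
python3 -m inch '[[[0.012,0,0],0],[[0.032,0.001,0],0],[[0.055,0.001,0],0],[[0.072,0.001,0],0],[[0.079,0.001,0],0]]' >/dev/null
python3 -m inch '[[[0,0,0],0],[[0,0,0],0]]' >/dev/null
python3 go.py .4804,-.2532,.089,190.6
```

```text
t 6.48 tcp [ 0.4812 -0.2526  0.0893] yaw 190.3 gap 0.0487 F [ 0.2  0.4 -1.1] j6 -0.81 tilt deg [-0.28  0.52]
.4804,-.2532,.089,190.6 shift mm [ 0.8 -0.4  0.3] spin -0.3
```

```bash
python3 -m inch '[[[0.001,0,0.005],0],[[0.001,0,0.009],0],[[0.001,0,0.011],0],[[0.001,0,0.0115],0],[[0.001,0,0.0115],0]]' |tail -2
python3 go.py
python3 -m inch '[[[0,0,0],0],[[0,0,0],0],[[0,0,0],0],[[0,0,0],0],[[0,0,0],0]]' 0 |tail -2
python3 -m inch '[[[0,0,-0.01],0],[[0,0,-0.035],0],[[0,0,-0.07],0],[[0,0,-0.105],0],[[0,0,-0.14],0]]' >/dev/null
python3 -m inch '[[[0,0,-0.02],0],[[0,0,-0.02],0],[[0,0,-0.02],0]]' >/dev/null
python3 go.py .5578,.2265,.24,180.5
python3 - <<'E'
from w import *
c=wfix(cam('wrist')); save(c,'pics/w2.png'); np.save('w2.npy',c,allow_pickle=True); alls(c)
E
```

```text
wrist_force: [0.0, 1.1, 2.1]
finger_gap: 0.0494
t 6.9 tcp [ 0.4807 -0.2525  0.0779] yaw 190.34 gap 0.0494 F [0.  1.1 2.1] j6 -0.81 tilt deg [-0.27  0.52]
wrist_force: [0.3, -0.0, 0.1]
finger_gap: 0.0856
t 7.98 tcp [ 0.482  -0.2544  0.2424] yaw 190.33 gap 0.0852 F [-0.8  0.2  0.7] j6 -0.82 tilt deg [-0.06  0.37]
.5578,.2265,.24,180.5 shift mm [-160.9  459.5    5.4] spin 9.83
red [317. 199.] 1883 mean [ 0.48   -0.2529] circ [ 0.4798 -0.2532] 0.0196
green [581. 272.] 1846 mean [ 0.5024 -0.033 ] circ [ 0.5016 -0.0327] 0.0228
pad [315. 226.] 258 mean [ 0.5557 -0.2404] circ [ 0.5483 -0.2413] 0.021
pad [316. 261.] 904 mean [ 0.602  -0.2304] circ [ 0.6022 -0.2302] 0.0231
pad [620. 325.] 179 mean [0.6238 0.1918] circ [0.6241 0.1923] 0.0158
```

```bash
python3 -m inch '[[[-0.006,0.017,0],2],[[-0.018,0.05,0],5],[[-0.030,0.085,0],9],[[-0.042,0.120,0],10],[[-0.054,0.155,0],10]]' >/dev/null
python3 go.py .5578,.2265,.24,180.8
```

```text
t 8.45 tcp [ 0.5054 -0.09    0.2401] yaw 180.22 gap 0.0854 F [ 0.5 -0.6  0.2] j6 -0.34 tilt deg [-0.39  0.54]
.5578,.2265,.24,180.8 shift mm [-53.6 316.3   2.8] spin -0.58
```

```bash
python3 -m inch '[[[-0.009,0.036,0.001],0],[[-0.018,0.072,0.002],0],[[-0.027,0.108,0.002],0],[[-0.036,0.144,0.002],0],[[-0.045,0.175,0.002],0]]' >/dev/null
python3 -m inch '[[[0,0,0],0],[[0,0,0],0]]' >/dev/null
python3 go.py .5578,.2265,.24,180.8
```

```text
t 9.03 tcp [0.5475 0.0894 0.2357] yaw 180.49 gap 0.085 F [-0.7  0.3 -0.1] j6 0.0 tilt deg [-0.81  0.55]
.5578,.2265,.24,180.8 shift mm [-11.4 137.1  -3.1] spin -0.31
```

```bash
python3 -m inch '[[[-0.003,0.034,0],0],[[-0.006,0.070,-0.002],0],[[-0.009,0.105,-0.003],0],[[-0.011,0.130,-0.003],0],[[-0.0114,0.137,-0.003],0]]' >/dev/null
python3 -m inch '[[[0,0,0],0],[[0,0,0],0]]' >/dev/null
python3 go.py
python3 - <<'E'
from w import *
c=wfix(cam('wrist')); save(c,'pics/w3.png'); np.save('w3.npy',c,allow_pickle=True); alls(c)
E
```

```text
t 9.62 tcp [0.5569 0.227  0.2376] yaw 180.56 gap 0.0858 F [-0.   0.2  0.4] j6 0.24 tilt deg [-1.03  0.49]
red [ 96. 165.] 2461 mean [0.5277 0.0716] circ [0.5287 0.0719] 0.0209
green [315. 204.] 2034 mean [0.556  0.2272] circ [0.5561 0.2272] 0.0197
pad [309.  91.] 1451 mean [0.4705 0.2212] circ [0.4709 0.2212] 0.0229
pad [309. 142.] 782 mean [0.5254 0.2217] circ [0.5327 0.2229] 0.023
lip [590.  59.] 3212 mean [0.4377 0.5084] circ [0.4349 0.5239] 0.0563
lip [282.  50.] 55 mean [0.4318 0.1938] circ [0.4321 0.1942] 0.0097
```

View pics/w3.png

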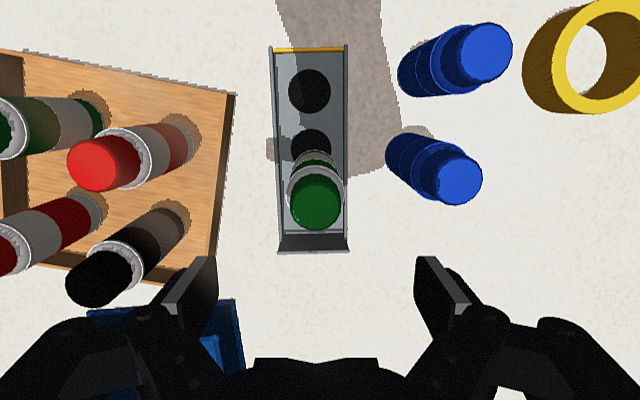

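The wrist view shows the green old can's cap at (315,204), the front pad at (309,91), and the blue cans clear of the tray by about 40 px. Descending on it.

```bash
python3 go.py .556,.2272,.0775,181.5
python3 -m inch '[[[0.001,0,0.03],-0.5],[[0.001,0,0.065],-1],[[0.002,0,0.1],-1],[[0.003,-0.001,0.13],-1],[[0.003,-0.001,0.145],-1]]' >/dev/null
python3 -m inch '[[[0,0,0],0],[[0,0,0],0]]' >/dev/null
python3 go.py .556,.2272,.0775,181.5
```

```text
t 9.67 tcp [0.557  0.2265 0.2379] yaw 180.51 gap 0.0852 F [ 0.9 -0.2  0.4] j6 0.24 tilt deg [-1.01  0.5 ]
.556,.2272,.0775,181.5 shift mm [ -1.9  -0.7 160.4] spin -0.99
t 10.25 tcp [0.5473 0.2214 0.0875] yaw 181.2 gap 0.0854 F [0.7 0.2 0.7] j6 0.22 tilt deg [-1.58  0.3 ]
.556,.2272,.0775,181.5 shift mm [-9.1  5.6  9.8] spin -0.3
```

```bash
python3 -m inch '[[[-0.004,0.003,0.002],0],[[-0.009,0.0055,0.004],0],[[-0.009,0.0055,0.009],0],[[-0.009,0.0055,0.0095],0],[[-0.009,0.0055,0.0095],0]]' >/dev/null
python3 go.py .556,.2272,.0775,181.5
python3 -m inch '[[[0,0,0],0],[[0,0,0],0],[[0,0,0],0],[[0,0,0],0],[[0,0,0],0]]' 1 40 >/dev/null
python3 -m inch '[[[0,0,0],0],[[0,0,0],0],[[0,0,0],0],[[0,0,0],0]]'|tail -1
python3 go.py .556,.2272,.088,181.5
```

```text
t 10.67 tcp [0.5561 0.2273 0.078 ] yaw 181.21 gap 0.0852 F [0.4 0.2 0.1] j6 0.23 tilt deg [-1.57  0.3 ]
.556,.2272,.0775,181.5 shift mm [ 0.1 -0.1  0.5] spin -0.29
finger_gap: 0.0489
t 11.42 tcp [0.5564 0.2275 0.0785] yaw 181.22 gap 0.0489 F [ 0.  -0.6  1. ] j6 0.23 tilt deg [-1.51  0.32]
.556,.2272,.088,181.5 shift mm [ 0.7 -0.2 -9.5] spin -0.28
```

```bash
python3 -m inch '[[[0,0,-0.003],0],[[0,0,-0.007],0],[[0,0,-0.011],0],[[0,0,-0.011],0],[[0,0,-0.011],0]]' |tail -2
python3 go.py .4706,.2212,.0895,181.5
```

```text
wrist_force: [-0.4, 0.1, -1.9]
finger_gap: 0.049
t 11.83 tcp [0.557  0.2275 0.0899] yaw 181.22 gap 0.049 F [-0.4  0.1 -1.9] j6 0.23 tilt deg [-1.47  0.33]
.4706,.2212,.0895,181.5 shift mm [86.5 -4.5  2.6] spin -0.28
```

```bash
python3 -m inch '[[[0.012,-0.001,0],0],[[0.032,-0.002,0.001],0],[[0.055,-0.003,0.001],0],[[0.075,-0.004,0.002],0],[[0.0855,-0.0045,0.002],0]]' >/dev/null
python3 -m inch '[[[0,0,0],0],[[0,0,0],0]]' >/dev/null
python3 go.py .4711,.2212,.0785,181.5
```

```text
t 12.42 tcp [0.4686 0.2209 0.0898] yaw 181.27 gap 0.0488 F [-0.2 -1.1 -2.4] j6 0.26 tilt deg [-1.6   0.29]
.4711,.2212,.0785,181.5 shift mm [-2.8  0.2 11.2] spin -0.23
```

```bash
python3 -m inch '[[[-0.002,0,0.005],0],[[-0.0025,0,0.009],0],[[-0.0025,0,0.011],0],[[-0.0025,0,0.0115],0],[[-0.0025,0,0.0115],0]]' |tail -2
python3 go.py
python3 -m inch '[[[0,0,0],0],[[0,0,0],0],[[0,0,0],0],[[0,0,0],0],[[0,0,0],0]]' 0 |tail -2
python3 -m inch '[[[0,0,-0.01],0],[[0,0,-0.035],0],[[0,0,-0.07],0],[[0,0,-0.105],0],[[0,0,-0.14],0]]' >/dev/null
python3 -m inch '[[[0,0,-0.02],0],[[0,0,-0.02],0],[[0,0,-0.02],0]]' >/dev/null
python3 go.py .5045,-.029,.24,180.5
python3 - <<'E'
from w import *
c=wfix(cam('wrist')); save(c,'pics/w4.png'); np.save('w4.npy',c,allow_pickle=True); alls(c)
E
```

```text
wrist_force: [-0.5, 0.1, 2.2]
finger_gap: 0.0487
t 12.83 tcp [0.4722 0.2211 0.0784] yaw 181.24 gap 0.0487 F [-0.5  0.1  2.2] j6 0.25 tilt deg [-1.51  0.31]
wrist_force: [0.3, 0.2, -0.6]
finger_gap: 0.0854
t 13.92 tcp [0.4769 0.2204 0.2427] yaw 181.24 gap 0.0854 F [ 0.4 -0.1 -0.4] j6 0.25 tilt deg [-1.3   0.37]
.5045,-.029,.24,180.5 shift mm [ -22.2 -249.9    0.5] spin 0.74
red [124. 261.] 1884 mean [0.526  0.0712] circ [0.5257 0.0712] 0.0213
red [ 11. 345.] 869 mean [ 0.6054 -0.0338] circ [ 0.6057 -0.0399] 0.0219
green [315. 198.] 1992 mean [0.4724 0.2207] circ [0.4727 0.2207] 0.0196
green [ 10. 232.] 890 mean [ 0.5034 -0.0122] circ [ 0.5029 -0.0192] 0.0199
pad [315. 226.] 299 mean [0.546 0.223] circ [0.54   0.2227] 0.021
pad [316. 262.] 920 mean [0.5943 0.2255] circ [0.5942 0.2254] 0.023
lip [589. 144.] 3577 mean [0.4394 0.524 ] circ [0.4416 0.5247] 0.0564
lip [292. 131.] 57 mean [0.4319 0.1952] circ [0.4319 0.1952] 0.01
```

```bash
python3 -m inch '[[[-0.001,-0.017,0],0],[[-0.004,-0.05,0],0],[[-0.008,-0.087,0],0],[[-0.011,-0.125,0],0],[[-0.014,-0.16,0],0]]' >/dev/null
python3 -m inch '[[[-0.003,-0.03,0],0],[[-0.006,-0.055,0],0],[[-0.006,-0.07,0],0],[[-0.006,-0.075,0],0],[[-0.006,-0.075,0],0]]' >/dev/null
python3 go.py .5045,-.029,.24,180.5
python3 - <<'E'
from w import *
c=wfix(cam('wrist')); save(c,'pics/w5.png'); np.save('w5.npy',c,allow_pickle=True); alls(c,.004)
E
```

```text
t 14.8 tcp [ 0.4991 -0.0167  0.2361] yaw 181.16 gap 0.0855 F [-0.4  0.9  1.6] j6 -0.21 tilt deg [-1.8   0.35]
.5045,-.029,.24,180.5 shift mm [ -5.  -12.4  -4.2] spin 0.66
red [  9. 179.] 820 mean [ 0.4816 -0.2343] circ [ 0.4804 -0.2402] 0.0186
red [423. 241.] 1678 mean [0.5235 0.0653] circ [0.5257 0.0662] 0.0202
red [275. 333.] 1637 mean [ 0.6048 -0.0467] circ [ 0.6046 -0.0473] 0.0211
green [626. 180.] 1354 mean [0.4739 0.2064] circ [0.474  0.2102] 0.0206
green [300. 212.] 2063 mean [ 0.5024 -0.0277] circ [ 0.5027 -0.0276] 0.0198
pad [517. 205.] 1086 mean [0.5324 0.2227] circ [0.5328 0.2227] 0.023
pad [112. 213.] 248 mean [ 0.5514 -0.253 ] circ [ 0.549  -0.2508] 0.019
pad [137. 253.] 986 mean [ 0.6021 -0.2304] circ [ 0.6021 -0.2303] 0.0227
pad [510. 253.] 961 mean [0.5943 0.2249] circ [0.5941 0.225 ] 0.0228
lip [ 84. 117.] 160 mean [ 0.4412 -0.2601] circ [ 0.4407 -0.2627] 0.0318
lip [541. 116.] 186 mean [0.4307 0.2229] circ [0.4307 0.2231] 0.0332
```

```bash
python3 go.py .5025,-.0277,.11,180.5
python3 -m inch '[[[-0.002,-0.006,0.02],0.5],[[-0.004,-0.011,0.055],0.5],[[-0.006,-0.011,0.09],0.5],[[-0.008,-0.011,0.118],0.5],[[-0.008,-0.011,0.12],0.5]]' >/dev/null
python3 -m inch '[[[0,0,0],0],[[0,0,0],0]]' >/dev/null
python3 go.py .5025,-.0277,.0783,180.5
```

```text
t 14.85 tcp [ 0.4992 -0.0157  0.2363] yaw 181.23 gap 0.0856 F [ 0.5 -0.2 -0.2] j6 -0.21 tilt deg [-1.78  0.37]
.5025,-.0277,.11,180.5 shift mm [ -7.  -12.9 126.1] spin 0.73
t 15.43 tcp [ 0.4989 -0.0223  0.111 ] yaw 180.94 gap 0.0857 F [0.3 0.1 0.4] j6 -0.22 tilt deg [-2.42  0.53]
.5025,-.0277,.0783,180.5 shift mm [-4.9 -5.8 32.5] spin 0.44
```

```bash
python3 -m inch '[[[-0.002,-0.002,0.005],0],[[-0.005,-0.006,0.015],0],[[-0.005,-0.006,0.026],0],[[-0.005,-0.006,0.031],0],[[-0.005,-0.006,0.032],0]]' >/dev/null
python3 -m inch '[[[0,0,0],0],[[0,0,0],0]]' >/dev/null
python3 go.py .5025,-.0277,.0783,180.5
```

```text
t 16.02 tcp [ 0.5027 -0.0282  0.0784] yaw 180.92 gap 0.085 F [-0.7  0.2  0.2] j6 -0.23 tilt deg [-2.44  0.54]
.5025,-.0277,.0783,180.5 shift mm [0.2 0.5 0.1] spin 0.42
```

```bash
python3 -m inch '[[[0,0,0],0],[[0,0,0],0],[[0,0,0],0],[[0,0,0],0],[[0,0,0],0]]' 1 40 >/dev/null
python3 -m inch '[[[0,0,0],0],[[0,0,0],0],[[0,0,0],0],[[0,0,0],0]]'|tail -1
python3 go.py
python3 -m inch '[[[0,0,-0.008],0],[[0,0,-0.025],0],[[0,0,-0.055],0],[[0,0,-0.09],0],[[0,0,-0.125],0]]' >/dev/null
python3 -m inch '[[[0,0,-0.02],0],[[0,0,-0.035],0],[[0,0,-0.045],0],[[0,0,-0.045],0],[[0,0,-0.045],0]]' |tail -2
python3 go.py .5326,.2227,.245,181.5
```

```text
finger_gap: 0.0496
t 16.77 tcp [ 0.5032 -0.0283  0.0791] yaw 180.93 gap 0.0496 F [0.  0.  2.5] j6 -0.23 tilt deg [-2.36  0.52]
wrist_force: [0.0, -0.2, -2.9]
finger_gap: 0.0491
t 17.6 tcp [ 0.5091 -0.0296  0.2496] yaw 180.92 gap 0.0491 F [ 0.  -0.2 -2.9] j6 -0.23 tilt deg [-2.52  0.55]
.5326,.2227,.245,181.5 shift mm [-27.7 251.9   6. ] spin -0.58
```

```bash
python3 -m inch '[[[-0.001,0.012,0],0],[[-0.004,0.04,0],0],[[-0.008,0.075,0],0],[[-0.012,0.11,0],-0.5],[[-0.016,0.145,0],-0.5]]' >/dev/null
python3 -m inch '[[[-0.003,0.035,0],0],[[-0.007,0.065,0],0],[[-0.009,0.08,0],0],[[-0.009,0.084,0],0],[[-0.009,0.084,0],0]]' |tail -2
python3 -m inch '[[[0,0,0],0],[[0,0,0],0]]' >/dev/null
python3 go.py .5335,.2227,.12,181.5
```

```text
wrist_force: [-1.2, -0.2, -1.5]
finger_gap: 0.0489
t 18.6 tcp [0.5269 0.2024 0.2464] yaw 181.51 gap 0.0487 F [ 0.  -1.  -1.5] j6 0.19 tilt deg [-3.    0.48]
.5335,.2227,.12,181.5 shift mm [-13.7  18.9 126.1] spin 0.01
```

```bash
python3 -m inch '[[[-0.008,0.01,0.015],0],[[-0.0137,0.019,0.045],0],[[-0.0137,0.019,0.07],0],[[-0.0137,0.019,0.07],0],[[-0.0137,0.019,0.07],0]]' |tail -2
python3 go.py .5335,.2227,.12,181.5
python3 -m inch '[[[-0.002,0,0.015],0],[[-0.003,0,0.04],0],[[-0.003,0,0.056],0],[[-0.003,0,0.056],0],[[-0.003,0,0.056],0]]' |tail -2
python3 go.py .5335,.2227,.088,181.5
```

```text
wrist_force: [-0.2, 0.0, -0.4]
finger_gap: 0.0486
t 19.02 tcp [0.5351 0.2209 0.1749] yaw 181.41 gap 0.0486 F [-0.2  0.  -0.4] j6 0.22 tilt deg [-3.23  0.42]
.5335,.2227,.12,181.5 shift mm [-1.6  1.4 54.9] spin -0.09
wrist_force: [0.2, -0.5, -1.4]
finger_gap: 0.0488
t 19.43 tcp [0.5354 0.2208 0.1202] yaw 181.36 gap 0.0488 F [ 0.2 -0.5 -1.4] j6 0.22 tilt deg [-3.2   0.43]
.5335,.2227,.088,181.5 shift mm [ 0.   1.6 32.2] spin -0.14
```

```bash
python3 -m inch '[[[0,0.001,0.01],0],[[0,0.0016,0.025],0],[[0,0.0016,0.034],0],[[0,0.0016,0.034],0],[[0,0.0016,0.034],0]]' |tail -2
python3 go.py .5335,.2227,.0781,181.5
python3 -m inch '[[[0,0,0.003],0],[[0,0,0.006],0],[[0,0,0.0085],0],[[0,0,0.0085],0],[[0,0,0.0085],0]]' |tail -2
python3 go.py .5335,.2227,.0781,181.5
```

```text
wrist_force: [-0.3, 0.5, -1.0]
finger_gap: 0.0491
t 19.85 tcp [0.5334 0.2226 0.0865] yaw 181.35 gap 0.0491 F [-0.3  0.5 -1. ] j6 0.22 tilt deg [-3.21  0.42]
.5335,.2227,.0781,181.5 shift mm [-0.6 -0.   8.4] spin -0.15
wrist_force: [0.8, -0.5, -0.1]
finger_gap: 0.0489
t 20.27 tcp [0.5332 0.2228 0.0784] yaw 181.36 gap 0.0489 F [ 0.8 -0.5 -0.1] j6 0.22 tilt deg [-3.17  0.44]
.5335,.2227,.0781,181.5 shift mm [-0.3 -0.1  0.2] spin -0.14
```

```bash
python3 -m inch '[[[0,0,0.0005],0],[[0,0,0.0008],0],[[0,0,0.0008],0]]' |tail -2
python3 -m inch '[[[0,0,0],0],[[0,0,0],0],[[0,0,0],0],[[0,0,0],0],[[0,0,0],0]]' 0 |tail -2
python3 -m inch '[[[0.001,0,-0.02],0],[[0.003,0,-0.05],0],[[0.005,0,-0.08],0],[[0.005,0,-0.085],0],[[0.005,0,-0.085],0]]' >/dev/null
python3 go.py
python3 -m inch '[[[0.001,0,-0.03],0],[[0.003,0,-0.06],0],[[0.004,0,-0.08],0],[[0.004,0,-0.08],0],[[0.004,0,-0.08],0]]' >/dev/null
python3 go.py .527,.068,.24,180
python3 - <<'E'
from w import *
c=wfix(cam('wrist')); save(c,'pics/w6.png'); np.save('w6.npy',c,allow_pickle=True); alls(c)
E
```

```text
wrist_force: [-1.7, -0.8, 4.7]
finger_gap: 0.0493
wrist_force: [-0.1, 0.9, 0.4]
finger_gap: 0.0851
t 21.35 tcp [0.5348 0.2225 0.1659] yaw 181.36 gap 0.0853 F [-0.2  0.2 -0.8] j6 0.22 tilt deg [-2.84  0.51]
t 21.77 tcp [0.5352 0.2218 0.2459] yaw 181.36 gap 0.0851 F [-0.  -0.1 -1.7] j6 0.22 tilt deg [-2.78  0.53]
.527,.068,.24,180 shift mm [  11.5 -153.6    4.9] spin 1.36
red [114. 192.] 2145 mean [0.5274 0.0713] circ [0.5276 0.0717] 0.0211
red [  4. 287.] 287 mean [ 0.6074 -0.0258] circ [ 0.6067 -0.0286] 0.0156
green [315. 124.] 2167 mean [0.474  0.2208] circ [0.4743 0.2209] 0.019
green [316. 203.] 1918 mean [0.5324 0.223 ] circ [0.5326 0.223 ] 0.0196
pad [315. 232.] 429 mean [0.6054 0.2247] circ [0.5963 0.225 ] 0.0223
lip [591.  91.] 3590 mean [0.435  0.5196] circ [0.4362 0.5242] 0.0563
lip [289.  80.] 46 mean [0.4316 0.1933] circ [0.4314 0.1934] 0.0087
```

```bash
python3 -m inch '[[[0.002,-0.02,0.001],0],[[0.005,-0.055,0.003],1],[[0.006,-0.08,0.003],1],[[0.006,-0.08,0.003],1],[[0.006,-0.08,0.003],1]]' >/dev/null
python3 -m inch '[[[0.002,-0.02,0],0],[[0.005,-0.055,0],0],[[0.006,-0.074,0],0],[[0.006,-0.074,0],0],[[0.006,-0.074,0],0]]' >/dev/null
python3 go.py
python3 - <<'E'
from w import *
c=wfix(cam('wrist')); save(c,'pics/w7.png'); np.save('w7.npy',c,allow_pickle=True); alls(c,.004)
E
python3 go.py .527,.0685,.15,180
```

```text
t 22.65 tcp [0.5232 0.0666 0.2377] yaw 180.16 gap 0.0851 F [-0.5 -0.4  0.7] j6 -0.03 tilt deg [-3.22  0.54]
red [317. 215.] 2046 mean [0.5267 0.0681] circ [0.527 0.068] 0.0198
green [527. 143.] 2415 mean [0.4735 0.2164] circ [0.4735 0.2162] 0.0204
green [518. 222.] 2050 mean [0.5318 0.2187] circ [0.532  0.2186] 0.0204
pad [ 17. 205.] 501 mean [ 0.556  -0.2796] circ [ 0.5588 -0.2799] 0.0462
pad [ 46. 193.] 1093 mean [ 0.5415 -0.2429] circ [ 0.5419 -0.2414] 0.0231
pad [ 85. 211.] 230 mean [ 0.5634 -0.2014] circ [ 0.5642 -0.2025] 0.0226
pad [445. 236.] 1032 mean [0.5943 0.2248] circ [0.5947 0.225 ] 0.023
pad [ 65. 242.] 978 mean [ 0.6023 -0.2316] circ [ 0.6024 -0.2302] 0.0229
pad [ 99. 250.] 257 mean [ 0.6116 -0.1924] circ [ 0.6129 -0.1943] 0.0246
pad [ 39. 259.] 179 mean [ 0.6239 -0.2669] circ [ 0.6243 -0.2648] 0.0207
lip [462.  94.] 182 mean [0.4308 0.2226] circ [0.4312 0.2215] 0.0335
lip [ 13. 100.] 69 mean [ 0.4391 -0.2482] circ [ 0.4394 -0.2482] 0.0153
t 22.7 tcp [0.5233 0.0672 0.2379] yaw 180.23 gap 0.0855 F [-0.5  0.6  0.3] j6 -0.03 tilt deg [-3.2   0.54]
.527,.0685,.15,180 shift mm [-8.6  0.4 87.6] spin 0.23
```

```bash
python3 -m inch '[[[-0.004,0,0.02],0],[[-0.009,0,0.055],0],[[-0.009,0,0.088],0],[[-0.009,0,0.088],0],[[-0.009,0,0.088],0]]' >/dev/null
python3 go.py .527,.0682,.0783,180
python3 -m inch '[[[-0.003,0.001,0.02],0],[[-0.004,0.001,0.045],0],[[-0.004,0.001,0.065],0],[[-0.004,0.001,0.071],0],[[-0.004,0.001,0.071],0]]' >/dev/null
python3 go.py .527,.0682,.0783,180
```

```text
t 23.12 tcp [0.5254 0.0695 0.1481] yaw 180.34 gap 0.0853 F [-0.3  0.3  0.5] j6 -0.03 tilt deg [-3.5   0.55]
.527,.0682,.0783,180 shift mm [-5.8 -2.  69.6] spin 0.34
t 23.53 tcp [0.5252 0.0718 0.0774] yaw 180.38 gap 0.0854 F [-0.4  0.5  0.3] j6 -0.03 tilt deg [-3.53  0.56]
.527,.0682,.0783,180 shift mm [-1.7 -3.6 -1. ] spin 0.38
```

```bash
python3 -m inch '[[[-0.001,-0.002,-0.001],0],[[-0.0017,-0.0036,-0.001],0],[[-0.0017,-0.0036,-0.001],0]]' >/dev/null
python3 go.py
python3 -m inch '[[[0,0,0],0],[[0,0,0],0],[[0,0,0],0],[[0,0,0],0],[[0,0,0],0]]' 1 40 >/dev/null
python3 -m inch '[[[0,0,0],0],[[0,0,0],0],[[0,0,0],0],[[0,0,0],0]]'|tail -1
python3 go.py
python3 -m inch '[[[0,0,-0.008],0],[[0.001,0,-0.03],0],[[0.003,0,-0.06],0],[[0.005,0,-0.08],0],[[0.005,0,-0.08],0]]' >/dev/null
python3 go.py
python3 -m inch '[[[0.001,0,-0.03],0],[[0.003,0,-0.06],0],[[0.005,0,-0.09],0],[[0.005,0,-0.09],0],[[0.005,0,-0.09],0]]' |tail -2
python3 go.py .542,-.2418,.25,190.7
```

```text
t 23.78 tcp [0.5289 0.0679 0.0803] yaw 180.37 gap 0.0854 F [-0.1 -0.3  0.5] j6 -0.03 tilt deg [-3.31  0.55]
finger_gap: 0.0489
t 24.53 tcp [0.5295 0.0678 0.0812] yaw 180.37 gap 0.0489 F [-0.8  0.4  1.9] j6 -0.03 tilt deg [-3.22  0.54]
t 24.95 tcp [0.5313 0.067  0.1659] yaw 180.37 gap 0.049 F [ 0.7 -0.1 -2.4] j6 -0.04 tilt deg [-2.84  0.53]
wrist_force: [0.5, 0.3, -1.8]
finger_gap: 0.0495
t 25.37 tcp [0.5316 0.0661 0.2571] yaw 180.37 gap 0.0495 F [ 0.5  0.3 -1.8] j6 -0.04 tilt deg [-2.68  0.53]
.542,-.2418,.25,190.7 shift mm [  -8.7 -308.1    3.8] spin -10.33
```

```bash
python3 -m inch '[[[-0.001,-0.015,0],-1],[[-0.002,-0.045,0],-4],[[-0.003,-0.08,0],-8],[[-0.003,-0.105,0],-10.3],[[-0.003,-0.105,0],-10.3]]' >/dev/null
python3 go.py .544,-.2418,.25,190.7
```

```text
t 25.78 tcp [ 0.5344 -0.0426  0.2532] yaw 190.51 gap 0.0487 F [-0.9 -0.8 -1.6] j6 -0.41 tilt deg [-2.9   0.48]
.544,-.2418,.25,190.7 shift mm [  26.7 -197.6    1.1] spin -0.19
```

```bash
python3 -m inch '[[[0.002,-0.015,0],0],[[0.007,-0.05,0],0],[[0.012,-0.085,0],0],[[0.014,-0.105,0],0],[[0.014,-0.105,0],0]]' >/dev/null
python3 -m inch '[[[0.002,-0.015,0],0],[[0.007,-0.05,0],0],[[0.012,-0.08,0],0],[[0.013,-0.091,0],0],[[0.013,-0.091,0],0]]' |tail -1
python3 -m inch '[[[0,0,0],0],[[0,0,0],0]]' >/dev/null
python3 go.py .544,-.2415,.16,190.7
```

```text
finger_gap: 0.049
t 26.78 tcp [ 0.5415 -0.2435  0.2447] yaw 190.11 gap 0.0487 F [ 0.9  1.1 -1. ] j6 -0.72 tilt deg [-3.36  0.71]
.544,-.2415,.16,190.7 shift mm [-7.5 -0.4 84.4] spin -0.59
```

```bash
python3 -m inch '[[[-0.003,0,0.015],-0.5],[[-0.0075,0,0.05],-0.5],[[-0.0075,0,0.08],-0.5],[[-0.0075,0,0.084],-0.5],[[-0.0075,0,0.084],-0.5]]' >/dev/null
python3 go.py .5437,-.2413,.09,190.7
python3 -m inch '[[[-0.001,0,0.015],0],[[-0.004,0,0.04],0],[[-0.005,0,0.06],0],[[-0.005,0,0.066],0],[[-0.005,0,0.066],0]]' >/dev/null
python3 go.py .5437,-.2413,.0802,190.7
```

```text
t 27.2 tcp [ 0.5423 -0.2386  0.1585] yaw 190.71 gap 0.049 F [ 0.5 -0.1 -0.3] j6 -0.73 tilt deg [-3.64  0.89]
.5437,-.2413,.09,190.7 shift mm [-5.  -4.7 68.2] spin 0.01
t 27.62 tcp [ 0.5428 -0.236   0.0925] yaw 190.75 gap 0.0488 F [-0.1  0.7 -0.9] j6 -0.72 tilt deg [-3.7   0.92]
.5437,-.2413,.0802,190.7 shift mm [-0.6 -5.7 12.2] spin 0.05
```

```bash
python3 -m inch '[[[0,-0.003,0],0],[[-0.0005,-0.0057,0.003],0],[[-0.0005,-0.0057,0.008],0],[[-0.0005,-0.0057,0.009],0],[[-0.0005,-0.0057,0.009],0]]' >/dev/null
python3 go.py .5437,-.2413,.0802,190.7
python3 -m inch '[[[0,0,0.001],0],[[0,0,0.002],0],[[0,0,0.003],0],[[0,0,0.003],0]]' |tail -2
python3 go.py .5437,-.2413,.0802,190.7
```

```text
t 28.03 tcp [ 0.5437 -0.2415  0.0834] yaw 190.73 gap 0.0488 F [-0.1 -0.5 -2.3] j6 -0.73 tilt deg [-3.7   0.93]
.5437,-.2413,.0802,190.7 shift mm [-0.2  0.1  3.2] spin 0.03
wrist_force: [0.1, 1.2, -1.4]
finger_gap: 0.0489
t 28.37 tcp [ 0.5436 -0.2414  0.0806] yaw 190.74 gap 0.0489 F [ 0.1  1.2 -1.4] j6 -0.73 tilt deg [-3.68  0.92]
.5437,-.2413,.0802,190.7 shift mm [-0.1  0.1  0.4] spin 0.04
```

```bash
python3 -m inch '[[[0,0,0.0006],0],[[0,0,0.001],0],[[0,0,0.001],0]]' |tail -2
python3 -m inch '[[[0,0,0],0],[[0,0,0],0],[[0,0,0],0],[[0,0,0],0],[[0,0,0],0]]' 0 |tail -2
python3 -m inch '[[[0.001,0,-0.02],0],[[0.003,0,-0.05],0],[[0.005,0,-0.08],0],[[0.005,0,-0.085],0],[[0.005,0,-0.085],0]]' >/dev/null
python3 -m inch '[[[0.001,0,-0.03],0],[[0.003,0,-0.06],0],[[0.004,0,-0.08],0],[[0.004,0,-0.08],0],[[0.004,0,-0.08],0]]' >/dev/null
python3 go.py .609,-.0477,.24,185
python3 - <<'E'
from w import *
c=wfix(cam('wrist')); save(c,'pics/w8.png'); np.save('w8.npy',c,allow_pickle=True); alls(c)
E
```

```text
wrist_force: [-1.5, 1.5, 4.6]
finger_gap: 0.049
wrist_force: [0.0, 0.2, -0.2]
finger_gap: 0.0854
t 29.87 tcp [ 0.547  -0.2467  0.2482] yaw 190.72 gap 0.0852 F [-0.   0.8  0. ] j6 -0.73 tilt deg [-3.33  0.71]
.609,-.0477,.24,185 shift mm [-98.2 183.9   7. ] spin 5.72
red [321. 119.] 2093 mean [ 0.4813 -0.253 ] circ [ 0.4815 -0.2528] 0.019
red [322. 201.] 1783 mean [ 0.5414 -0.24  ] circ [ 0.5412 -0.2398] 0.0194
red [526. 309.] 1094 mean [ 0.6028 -0.0525] circ [ 0.6041 -0.0519] 0.0211
pad [313. 229.] 513 mean [ 0.6115 -0.2317] circ [ 0.6038 -0.2307] 0.0225
pad [631. 280.] 391 mean [0.6062 0.1903] circ [0.6022 0.191 ] 0.0364
lip [319.  80.] 154 mean [ 0.4406 -0.2572] circ [ 0.4414 -0.26  ] 0.035
```

View pics/w8.png

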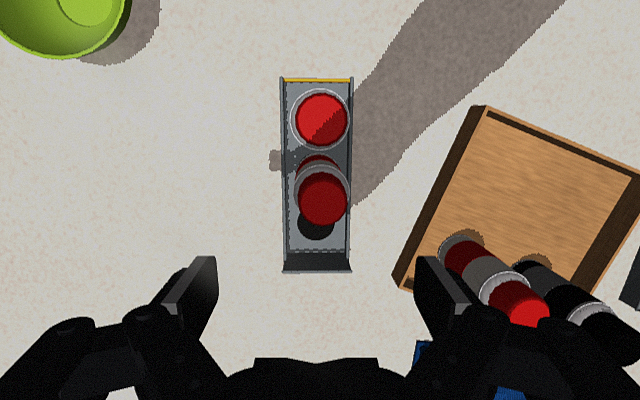

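The tray holds two red cans on its axis, with caps at (321,119) and (322,201) and the back pad free. The last red new can is at (526,309), beside the black can. Going for it.

```bash
python3 -m inch '[[[-0.008,0.015,0],2],[[-0.025,0.045,0.002],5.5],[[-0.042,0.078,0.003],5.5],[[-0.05,0.092,0.003],5.5],[[-0.05,0.092,0.003],5.5]]' >/dev/null
python3 go.py .6075,-.0477,.24,185
```

```text
t 30.33 tcp [ 0.5779 -0.1427  0.2406] yaw 185.48 gap 0.0853 F [-0.5  0.6 -0.4] j6 -0.47 tilt deg [-3.68  0.93]
.6075,-.0477,.24,185 shift mm [-38.5  91.7   0.3] spin 0.48
```

```bash
python3 -m inch '[[[-0.006,0.015,0],0],[[-0.02,0.045,-0.001],0],[[-0.033,0.078,-0.002],0],[[-0.0385,0.092,-0.002],0],[[-0.0385,0.092,-0.002],0]]' >/dev/null
python3 - <<'E'
from w import *
c=wfix(cam('wrist')); save(c,'pics/w9.png'); np.save('w9.npy',c,allow_pickle=True); alls(c,.004)
E
python3 go.py .608,-.0477,.15,185
```

```text
red [23. 12.] 1185 mean [ 0.493  -0.2434] circ [ 0.4916 -0.2423] 0.0174
red [43. 93.] 2665 mean [ 0.5422 -0.2347] circ [ 0.5434 -0.2342] 0.0207
red [309. 211.] 2020 mean [ 0.6079 -0.0478] circ [ 0.6081 -0.0476] 0.0197
pad [147. 160.] 1033 mean [ 0.6035 -0.2324] circ [ 0.6026 -0.2303] 0.0227
pad [538. 189.] 1055 mean [0.5944 0.2253] circ [0.5947 0.2248] 0.0231
lip [583.  38.] 168 mean [0.4305 0.2238] circ [0.4301 0.2236] 0.0326
t 30.8 tcp [ 0.6072 -0.0466  0.2406] yaw 185.62 gap 0.0852 F [-0.6 -0.5 -0.4] j6 -0.31 tilt deg [-3.83  0.91]
.608,-.0477,.15,185 shift mm [-6.6 -3.2 90.3] spin 0.62
```

```bash
python3 -m inch '[[[-0.003,-0.003,0.015],0.6],[[-0.007,-0.005,0.05],0.6],[[-0.007,-0.005,0.08],0.6],[[-0.007,-0.005,0.089],0.6],[[-0.007,-0.005,0.089],0.6]]' >/dev/null
python3 go.py .608,-.0477,.081,185
python3 -m inch '[[[-0.003,-0.003,0.015],0],[[-0.006,-0.004,0.04],0],[[-0.006,-0.004,0.06],0],[[-0.006,-0.004,0.067],0],[[-0.006,-0.004,0.067],0]]' >/dev/null
python3 go.py .608,-.0477,.0805,185
```

```text
t 31.22 tcp [ 0.6057 -0.0505  0.1477] yaw 184.93 gap 0.0849 F [-1.2 -0.1  0. ] j6 -0.3 tilt deg [-4.25  0.99]
.608,-.0477,.081,185 shift mm [-7.4  1.  66.4] spin -0.07
t 31.63 tcp [ 0.6062 -0.0534  0.0799] yaw 184.89 gap 0.0856 F [-0.1  0.6  0.7] j6 -0.3 tilt deg [-4.38  1.  ]
.608,-.0477,.0805,185 shift mm [-2.2  5.5 -0.7] spin -0.11
```

```bash
python3 -m inch '[[[-0.001,0.003,-0.001],0],[[-0.0022,0.0055,-0.001],0],[[-0.0022,0.0055,-0.001],0],[[-0.0022,0.0055,-0.001],0]]' >/dev/null
python3 go.py .608,-.0477,.0815,185
python3 -m inch '[[[0,0,0],0],[[0,0,0],0],[[0,0,0],0],[[0,0,0],0],[[0,0,0],0]]' 1 40 >/dev/null
python3 -m inch '[[[0,0,0],0],[[0,0,0],0],[[0,0,0],0],[[0,0,0],0]]'|tail -1
python3 go.py
python3 -m inch '[[[0,0,-0.008],0],[[0.002,0,-0.03],0],[[0.004,0,-0.06],0],[[0.006,0,-0.08],0],[[0.006,0,-0.08],0]]' >/dev/null
python3 go.py
python3 -m inch '[[[0.001,0,-0.03],0],[[0.003,0,-0.06],0],[[0.005,0,-0.09],0],[[0.005,0,-0.09],0],[[0.005,0,-0.09],0]]' |tail -2
python3 go.py .604,-.2305,.25,190.7
```

```text
t 31.97 tcp [ 0.6091 -0.0477  0.0824] yaw 184.91 gap 0.0858 F [-0.1  0.4  0.3] j6 -0.29 tilt deg [-4.23  0.97]
.608,-.0477,.0815,185 shift mm [1.  0.  0.9] spin -0.09
finger_gap: 0.0489
t 32.72 tcp [ 0.6095 -0.0478  0.0832] yaw 184.9 gap 0.0489 F [-0.6 -0.1  2.5] j6 -0.29 tilt deg [-4.17  0.94]
t 33.13 tcp [ 0.6116 -0.0502  0.1682] yaw 184.9 gap 0.0489 F [ 1.  -0.2 -1.7] j6 -0.3 tilt deg [-3.77  0.86]
wrist_force: [-0.3, 0.2, -2.8]
finger_gap: 0.0486
t 33.55 tcp [ 0.6134 -0.0521  0.2594] yaw 184.89 gap 0.0486 F [-0.3  0.2 -2.8] j6 -0.3 tilt deg [-3.61  0.83]
.604,-.2305,.25,190.7 shift mm [  24.  -177.1    7.3] spin -5.81
```

```bash
python3 -m inch '[[[0.001,-0.015,0],-1],[[0.003,-0.045,0],-4],[[0.006,-0.075,0],-5.8],[[0.007,-0.088,0],-5.8],[[0.007,-0.088,0],-5.8]]' >/dev/null
python3 go.py .604,-.230,.25,190.7
```

```text
t 33.97 tcp [ 0.6129 -0.1432  0.255 ] yaw 190.46 gap 0.0488 F [ 0.6  1.  -2.1] j6 -0.53 tilt deg [-3.84  0.88]
.604,-.230,.25,190.7 shift mm [ 24.2 -83.9   4.3] spin -0.24
```

```bash
python3 -m inch '[[[0.003,-0.015,0],0],[[0.012,-0.045,0],0],[[0.022,-0.075,0],0],[[0.0245,-0.083,0],0],[[0.0245,-0.083,0],0]]' >/dev/null
python3 go.py .604,-.230,.165,190.7
python3 -m inch '[[[-0.003,-0.003,0.02],0],[[-0.007,-0.004,0.05],0],[[-0.007,-0.004,0.08],0],[[-0.007,-0.004,0.085],0],[[-0.007,-0.004,0.085],0]]' >/dev/null
python3 go.py .604,-.230,.12,190.7
```

```text
t 34.38 tcp [ 0.603  -0.2307  0.2523] yaw 190.27 gap 0.0487 F [ 0.6  0.8 -1.6] j6 -0.66 tilt deg [-3.98  0.98]
.604,-.230,.165,190.7 shift mm [-6.8 -2.1 87. ] spin -0.43
t 34.8 tcp [ 0.6028 -0.2291  0.164 ] yaw 190.37 gap 0.0487 F [-0.6  0.6 -1.1] j6 -0.66 tilt deg [-4.33  1.19]
.604,-.230,.12,190.7 shift mm [-4.1 -2.6 43.7] spin -0.33
```

```bash
python3 -m inch '[[[-0.003,-0.003,0.015],-0.3],[[-0.005,-0.004,0.035],-0.3],[[-0.005,-0.004,0.05],-0.3],[[-0.005,-0.004,0.05],-0.3]]' >/dev/null
python3 go.py .604,-.230,.088,190.7
python3 -m inch '[[[-0.001,0,0.008],0],[[-0.002,-0.001,0.018],0],[[-0.002,-0.001,0.023],0],[[-0.002,-0.001,0.023],0]]' >/dev/null
python3 go.py .604,-.230,.0822,190.7
```

```text
t 35.13 tcp [ 0.604  -0.2297  0.1125] yaw 190.72 gap 0.0488 F [-0.6  1.1 -2.9] j6 -0.67 tilt deg [-4.47  1.28]
.604,-.230,.088,190.7 shift mm [-1.7 -1.1 24.4] spin 0.02
t 35.47 tcp [ 0.6041 -0.2295  0.0886] yaw 190.73 gap 0.0488 F [-1.  1. -2.] j6 -0.66 tilt deg [-4.53  1.32]
.604,-.230,.0822,190.7 shift mm [-0.3 -0.8  6.4] spin 0.03
```

```bash
python3 -m inch '[[[0,-0.001,0.003],0],[[0,-0.001,0.005],0],[[0,-0.001,0.0065],0],[[0,-0.001,0.0065],0]]' |tail -2
python3 -m inch '[[[0,0,0.0006],0],[[0,0,0.001],0],[[0,0,0.001],0]]' |tail -2
python3 go.py .604,-.230,.0822,190.7
```

```text
wrist_force: [0.2, -0.2, -1.5]
finger_gap: 0.0484
wrist_force: [-1.1, 0.6, 4.6]
finger_gap: 0.0489
t 36.05 tcp [ 0.6042 -0.2304  0.0824] yaw 190.72 gap 0.0489 F [-1.1  0.6  4.6] j6 -0.67 tilt deg [-4.43  1.28]
.604,-.230,.0822,190.7 shift mm [0.1 0.5 0.2] spin 0.02
```

Contact with the floor. Releasing, going straight up, then clearing the view for a final check.

```bash
python3 -m inch '[[[0,0,0],0],[[0,0,0],0],[[0,0,0],0],[[0,0,0],0],[[0,0,0],0]]' 0 |tail -2
python3 -m inch '[[[0.001,0.001,-0.02],0],[[0.004,0.001,-0.05],0],[[0.006,0.002,-0.08],0],[[0.006,0.002,-0.085],0],[[0.006,0.002,-0.085],0]]' >/dev/null
python3 -m inch '[[[0.001,0,-0.03],0],[[0.003,0,-0.06],0],[[0.005,0,-0.08],0],[[0.005,0,-0.08],0],[[0.005,0,-0.08],0]]' >/dev/null
python3 -m inch '[[[0.01,-0.03,0],0],[[0.03,-0.065,0],0],[[0.05,-0.1,0],0],[[0.07,-0.13,0],0],[[0.07,-0.13,0],0]]' >/dev/null
python3 -m inch '[[[0.01,-0.03,0],0],[[0.03,-0.06,0],0],[[0.05,-0.09,0],0],[[0.06,-0.1,0],0],[[0.06,-0.1,0],0]]' >/dev/null
python3 go.py
python3 - <<'E'
from m import *
c=cam('top'); save(c,'pics/top9.png'); caps(c)
cv2.imwrite('pics/crop9.png',cv2.resize(c['image'][115:245,190:485],None,fx=2.6,fy=2.6,interpolation=cv2.INTER_CUBIC)[:,:,::-1])
save(cam('side'),'pics/side9.png')
E
```

```text
wrist_force: [0.1, 0.8, 0.5]
finger_gap: 0.0856
t 38.13 tcp [ 0.5148 -0.4936  0.2443] yaw 190.04 gap 0.0852 F [ 0.4  1.  -0.2] j6 -1.03 tilt deg [-4.56  1.35]
red [457.5 156.6] 169 z 0.1467 mean [ 0.6036 -0.2278] circ [ 0.6039 -0.2279] 0.0175
red [462.9 183.1] 173 z 0.1464 mean [ 0.5426 -0.2382] circ [ 0.5427 -0.2378] 0.0171
red [469.4 210. ] 188 z 0.1463 mean [ 0.481  -0.2508] circ [ 0.481  -0.2511] 0.0176
green [260.8 186.1] 177 z 0.1462 mean [0.5344 0.222 ] circ [0.5349 0.2224] 0.0173
green [261.2 212.3] 178 z 0.1463 mean [0.4748 0.22  ] circ [0.4746 0.2203] 0.0173
```

View pics/crop9.png

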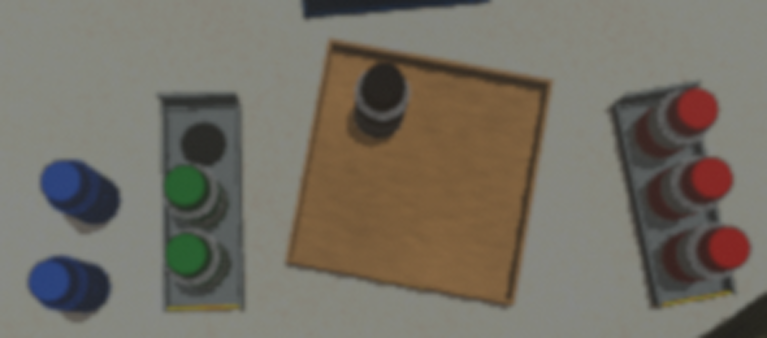

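View pics/side9.png

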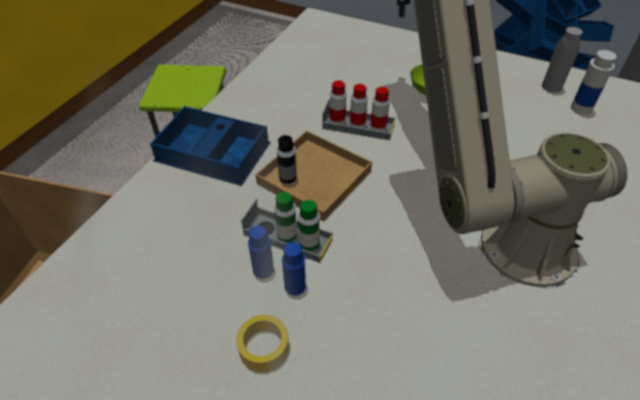

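The final views show:
- Three red cans in the release tray, with caps near crop (694,111), (711,179) and (724,247).
- Two green cans on the front and middle rust pads, near crop (186,187) and (187,255), with the back pad empty.
- The black can, the tape and the blue cans have not moved, and everything is upright.

Handing in.

```bash
python3 -c "
from workcell import env
print(env.hand_in(), env.get_state()['clock'])"
```

```text
the job is handed in; nothing more can be done
the job is handed in; nothing more can be done
```

Both trays are restocked and the job is handed in, at about 38 s on the clock. In each tray I moved the old can to the front pad first. The two new red-capped cans then went on the middle and back pads of the release tray, and the new green-capped can on the middle pad of the rust tray.

- **Positions:** in the last top view all five caps were at standing height, and every can was upright. Four cans were within about 1–3 mm of their pad centres. The old green can was 3–4 mm off in that view and 2–3 mm off in the wrist views, and I left it there. The top and wrist cameras disagreed by about 1–2 mm throughout.
- **Left alone:** the black can, the tape and the blue lookalike cans look unmoved in the last pictures, and the rust tray's back pad is empty.
- **Forces and tilt:** the wrist forces I read stayed below about 6 N. The tool's tilt crept up to about 4.5° during the job, but each can was set down within about 1° of the tilt at which it was picked up.

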